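# Set the length-stop carriage to the marked stop

### The arm

A 7-joint arm with a two-finger parallel gripper is mounted at the origin on the work surface. World frame = base frame: x ahead of the robot, y to its left, z up, the work surface at z = 0. Lengths are in mm, angles in rad, forces in N, time in s.
With the tool pointing down it reaches from about 425 to 875 mm from the base axis. Payload 4.7 kg.
Tool frame: the origin (TCP) lies at the very end of the fingers, on their centre line; the grasp point (between the pads) lies 19 mm behind it (robot.pinch_z is the distance from the TCP to the grasp point, in mm); z points along the fingers, y is the line along which they close (so a half turn about z gives the same grasp; the last joint's range is limited). The gripper opens to 85 mm and grips with 20 to 120 N. Pads are 22 mm wide; open, the fingers measure 114 mm over their backs; the gripper's body (76 mm by 85 mm) begins 54 mm behind the grasp point. The pads swing forward as they close: fully open they stand 13 mm farther back than shut.
Start: joints at [1.329, 0.321, -0.07, 1.45, 0.023, 1.371, -0.057], TCP at [164.441, -628.875, 231.349] pointing down, gripper open.
Joint ranges: [-2.86, 2.86], [-0.3, 2.09], [-1.38, 1.24], [0.06, 2.45], [-1.56, 4.7], [0.09, 2.05], [-2.69, 2.69]. Speed limits (rad/s): [2.57, 2.57, 3.14, 3.14, 3.14, 3.14, 3.14].

### API

Orientations are given as [roll, pitch, yaw] about the fixed x, y, z axes, in that order (R = Rz(yaw) Ry(pitch) Rx(roll)).
In Python, from station import robot gives the robot as it stands. The module is installed in compiled form; this text tells all that it offers.
- The arm moves only by the tool jog_arm, never from a script. Its argument "steps" is a list of rows, each a list of 3 entries, a list of its own where there are three numbers: the shift along the tool's x, y, z in cm, then the turn, a rotation vector about the tool's x, y, z in degrees, then the gripper's target within -1 to 1 (shut at 1, half-way at 0, fully open at -1). A call has 1 to 8 rows; each row is the pose to reach, as a shift and turn from the pose commanded when the call began, along the tool's axes at that moment; what a row does not reach only later rows make up. A row lasts 1/12 s, in which the tool goes at most 41.7 mm and 7.16 degrees, less where a joint would pass 70% of its speed; a pose out of reach is approached as far as the arm can. A call with a gripper value outside its range is refused whole. The fingers move at their own pace and stop on an object; the grip force is fixed at half the most. Time passes only in rows, so rows that repeat a pose let the fingers close. It gives the time, the measured TCP pose, the force, the opening and the grip force at its end, in the units of the state.
- robot.sense(): the state, without advancing time (a new reading comes with each control period).
- robot.capture(name): name is "side" or "top"; returns a dict with "img" (420x560x3 uint8, blue, green, red), "depth" (420x560 float32, mm along the optical axis (not along the pixel's ray), 0 where there is no reading), "fx", "fy", "cx", "cy" (pixels), "k1" (the pictures are not rectified: a ray, as slopes to the right and down, at radius r is drawn at 1 + k1 r^2 times it, then the intrinsics apply), "R" (3x3) and "t" (3): a world point X has camera coordinates R X + t. Camera axes: x right, y down, z forward; pixel columns grow to the right and rows downward; lengths in mm; the calibration is good to about 2 mm. A picture is of the moment at which its call begins.
- robot.sign_off(): hands the job in; it is judged then, once.
The state is a dict: "t": time; "qpos": joint angles; "qvel": joint speeds; "joint_torque": joint torques, N m; "tcp_pos": TCP position; "tool_rot": TCP orientation; "ft_force": force on the tool from outside, world axes, zero at the start; "moment": the same for the moment, N m; "finger_gap": finger opening in mm; "grasp_force": force on a finger pad.
Only numpy, scipy, OpenCV 4.12 (cv2) and the standard library are available. Lean on these libraries where they do the work, as an engineer would, in place of code of your own. Each camera call takes 0.05 s, during which the arm holds its last target. There are 200 camera calls.

### The job

On the turner's length gauge, press down the black key in the middle of the sliding carriage with a fingertip to free its brake, keep it pressed and push the carriage along the rail until it meets the marked stop, the one with the upright pin. Then let the key come up so that the carriage is locked there against the stop, and leave the other things on the bench where they stand.

Things in the scene. Friction and masses are not known exactly. Their poses are not given: they have to be found in the camera images.
- rail: Aluminium gauge rail fixed to the bench, 500 mm long, 60 mm wide, 30 mm high. Origin: centre of its underside, on the bench. The rail runs along its own y axis; its z is up. Dark feet 100 mm wide under both ends.
- carriage (a joint): Position of the carriage along the rail's +y axis in m: 0 with the carriage centred on the rail's origin. Sliding takes about 2 N while the key is pressed; with the key up a friction brake holds it fast against a push of 30 N.
- carriage_mid (a point): Centre of the grey carriage, on top of its plate, 40 mm above the bench. Plate: 110 mm along the rail (its end faces meet the stops), 90 mm across. Two cross ridges, 9 mm thick and 60 mm wide, stand on it 37 to 46 mm either side of the centre along the rail, 61 mm above the bench; a fingertip on the key between them (74 mm apart, open at the sides) can push against them.
- key_top (a point): Centre of the top of the black key in the middle of the carriage: flat, 70 mm along the rail, 44 mm across, 52 mm above the bench when up. The key travels with the carriage. Its axes are parallel to the rail's.
- key (a joint): How far the key is pressed in m: 0 up, 0.008 fully down. It is sprung: about 7.5 N starts it, 9.5 N at full depth, then it meets a hard stop. The brake is on when it is up and is fully off from 1.5 mm down.
- marked_stop: The marked stop: dark steel block fixed across the rail at either end, 70 mm across, 30 mm along the rail, 30 to 60 mm above the bench, with an upright round steel pin 14 mm thick, 35 mm tall on top. Origin: centre of its underside, on the rail's top. When the carriage meets it, their centres are 70 mm apart.
- plain_stop: The other stop at the opposite end: the same block without a pin. Origin: centre of its underside.
- turned_cup: Loose turned wooden cup shape, solid, 56 mm wide, 65 mm tall, standing beside the rail. Origin: centre of its underside. To be left alone.
- log_offcut: Loose round log offcut, 64 mm wide, 55 mm tall, standing beside the rail. Origin: centre of its underside. To be left alone.
- wax_jar: Loose jar, 60 mm wide, 60 mm tall, standing beside the rail. Origin: centre of its underside. To be left alone.
- screwdriver: Loose screwdriver lying beside the rail, 200 mm long and 26 mm thick, origin half-way along, along its own x axis. To be left alone.

How it is judged (in metres and radians):
On the way, in this order (a step that is already met when the one before it is completed fails the run):
1. the key is pressed down at least 2.5 mm while the carriage is still where it stood (within 10 mm) (value of joint key above 0.0025 m and distance of carriage_mid from where it was at the start of the episode below 0.01 m), for 0.1 s.
2. the carriage meets the marked stop (gap under 2.5 mm) with the key still pressed (value of joint key above 0.0015 m and horizontal distance between carriage_mid and marked_stop below 0.0725 m), for 0.1 s.
At the end, for the whole second after the job is handed in: The carriage rests against the marked stop (gap under 2.5 mm), the key is up again (within 1 mm), and the cup, offcut, jar and screwdriver are within 20 mm of where they stood (horizontal distance between carriage_mid and marked_stop below 0.0725 m and value of joint key below 0.001 m and velocity of joint carriage between -0.005 and 0.005 m/s and distance of each of turned_cup, log_offcut, wax_jar, screwdriver from where it was at the start of the episode below 0.02 m); the robot touches nothing.
It fails at once if the key is let up (less than 0.5 mm down) on the way, with the carriage more than 15 mm from where it stood and still more than 10 mm short of the marked stop (value of joint key below 0.0005 m and distance of carriage_mid from where it was at the start of the episode above 0.015 m and horizontal distance between carriage_mid and marked_stop above 0.08 m).
It fails at once if a bystander is pushed, lifted or carried (moved more than 20 mm) (distance of any of turned_cup, log_offcut, wax_jar, screwdriver from where it was at the start of the episode above 0.02 m).
It also fails if it takes over 42 s, if anything falls off the work surface, if the arm or the gripper's body presses on something with over 40 N, if the wrist force passes 120 N, or if a joint passes its speed limit or range.

## Working session

There is one attempt and no reset: what is moved stays moved. The work goes in short steps, Python scripts to look and compute and a tool call to move; the robot and the scene stay as the last step left them, time stands still between calls to the robot, and variables do not carry over. Pictures are saved under pics/ and viewed, at most 10 in all, crops included, and the job is handed in when it is done.

Besides the shell and the picture viewer there is one more tool, called after "Call:" by a JSON object that holds its "op" and its "data". jog_arm: Moves the arm, as the interface text tells. Its arguments: {"type":"object","properties":{"steps":{"type":"array"}},"required":["steps"]}

```bash
mkdir -p pics
cat > h.py <<'E'
import numpy as np, cv2
from station import robot
def world(c,u,v,z):
    "pixel -> world point on plane at height z"
    K=np.array([[c["fx"],0,c["cx"]],[0,c["fy"],c["cy"]],[0,0,1.]])
    d=cv2.undistortPoints(np.array([[[u,v]]],float),K,np.array([c["k1"],0,0,0,0.]))[0,0]
    R=np.array(c["R"]);t=np.array(c["t"]);o=-R.T@t;r=R.T@np.array([*d,1])
    return o+r*(z-o[2])/r[2]
E
python3 - <<'E'
from h import *
for n in("top","side"):
    c=robot.capture(n);cv2.imwrite(f"pics/{n}0.png",c["img"]);print(n,c["fx"],c["k1"],-np.array(c["R"]).T@c["t"])
s=robot.sense();print(s["t"],s["tcp_pos"],s["tool_rot"],s["finger_gap"])
E
```

```text
top 425.8870009831201 -0.0874435612790763 [411.75934028  47.20380886 745.08857908]
side 414.5705150164751 -0.12689363349719843 [ 503.06132356 -521.73463145  576.60682297]
0.1 [ 164.29201669 -628.39623495  230.32363253] [-3.13985067e+00  1.15065641e-04  2.55847192e-01] 85.5325148108868
```

View pics/top0.png

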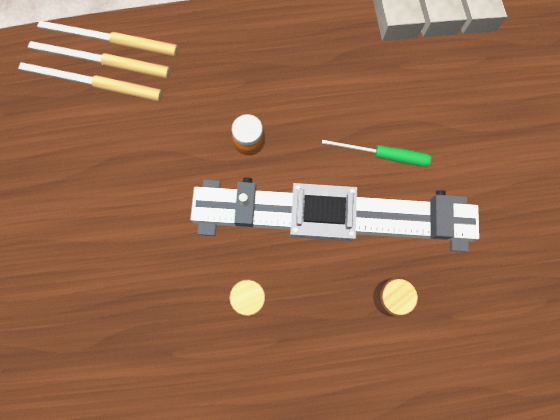

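View pics/side0.png

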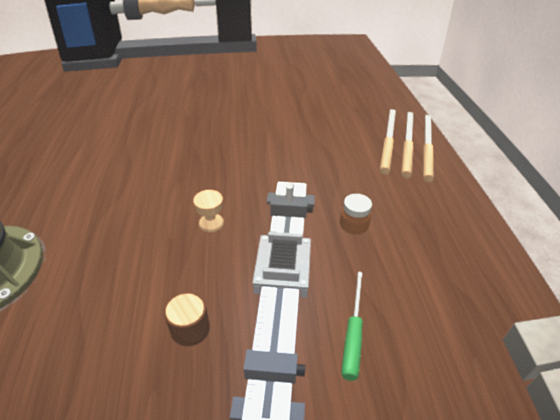

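Top view: the marked stop (pin) is at px (244,200), the carriage key at (325,209) and the plain stop at (442,216). The jar is at (247,133), the screwdriver at (380,152), the cup at (247,297) and the offcut at (400,297).

Run:
```python
from h import *
c=robot.capture("top");g=cv2.cvtColor(c["img"],cv2.COLOR_BGR2HSV)
def comp(x0,x1,y0,y1,lo,hi,z):
    m=np.zeros(g.shape[:2],np.uint8);m[y0:y1,x0:x1]=cv2.inRange(g,lo,hi)[y0:y1,x0:x1]
    m=cv2.morphologyEx(m,cv2.MORPH_CLOSE,np.ones((5,5)))
    m=cv2.morphologyEx(m,cv2.MORPH_OPEN,np.ones((5,5)))
    k=max(cv2.findContours(m,0,2)[0],key=cv2.contourArea)
    P=np.array([world(c,u,v,z)[:2] for u,v in k[:,0]],np.float32)
    r=cv2.minAreaRect(P);print(np.round(r[0]),np.round(r[1]),round(r[2],1));return r
comp(301,350,190,228,(0,0,0),(180,255,60),52)
comp(232,260,170,232,(0,0,0),(180,255,110),60)
comp(285,362,178,245,(0,0,90),(180,60,255),45)
for n,u,v,z in[("stopA",244,182,60),("pin",243,197,95),("stopB",245,224,60),("r0",193,205,30),("r1",479,221,30),("jar",247,130,60),("cup",247,297,65),("off",400,296,55),("sd",322,142,13),("sd",430,158,13),("carrL",295,184,40),("carrR",355,187,40),("cbl",290,236,40),("cbr",355,238,40)]: print(n,np.round(world(c,u,v,z)))
cv2.imwrite("pics/crop.png",cv2.resize(c["img"][160:260,180:380],None,fx=4,fy=4,interpolation=cv2.INTER_CUBIC))
```

```text
[555. -72.] [29. 43.] 81.3
[623.  65.] [7. 7.] 83.6
[558. -52.] [131.  94.] 79.1
stopA [621.  74.  60.]
pin [586.  77.  95.]
stopB [549.  80.  60.]
r0 [600. 168.  30.]
r1 [ 509. -323.   30.]
jar [713.  59.  60.]
cup [432.  90.  65.]
off [ 402. -153.   55.]
sd [693. -74.  13.]
sd [ 639. -267.   13.]
carrL [612. -12.  40.]
carrR [ 594. -114.   40.]
cbl [524.   9.  40.]
cbr [507. -99.  40.]
```

View pics/crop.png

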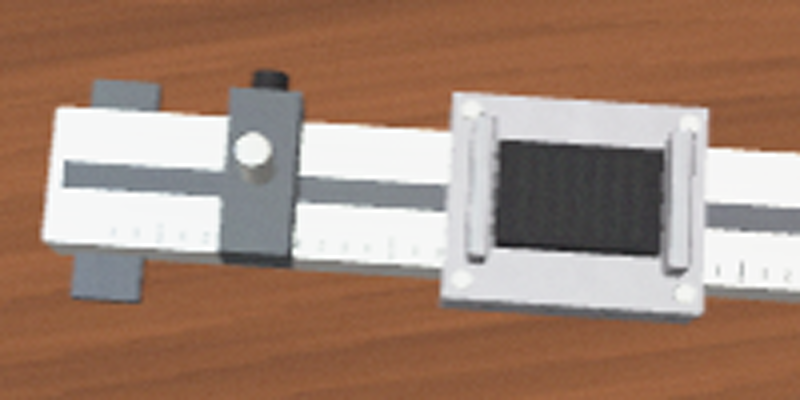

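The crop gives the key at px (304–346, 195–224). The plate corners are at (293,183), (357,187), (355,238) and (290,235), and the stop's top corners at (237.5,182), (255.5,183), (253,224) and (235,223).

Run:
```python
from h import *
from scipy.spatial.transform import Rotation as Ro
c=robot.capture("top")
def q(P,z):
    W=np.array([world(c,180+x/4-.4,160+y/4-.4,z)[:2] for x,y in P]);return W
k=q([(497,140),(665,147),(658,255),(495,246)],52);p=q([(453,93),(708,107),(700,314),(441,300)],40);s=q([(230,88),(302,93),(292,265-9),(220,252)],60)
for a in(k,p,s):print(np.round(a).tolist(),a.mean(0),cv2.minAreaRect(a.astype(np.float32)))
d=(p[0]+p[3]-p[1]-p[2]);yaw=np.degrees(np.arctan2(-d[0],d[1]));print("rail yaw",yaw,"dist",np.linalg.norm(p.mean(0)-s.mean(0)))
S=robot.sense();T=Ro.from_euler('xyz',S["tool_rot"])
for z in(150,):print("shift cm tool",T.inv().apply(np.r_[p.mean(0),z]-S["tcp_pos"])/10, np.degrees(S["tool_rot"][2]))
```

```text
[[589.0, -23.0], [577.0, -93.0], [532.0, -83.0], [544.0, -16.0]] [560.21211637 -53.7684127 ] ((559.8824462890625, -54.26461410522461), (70.84573364257812, 46.46624755859375), 80.41134643554688)
[[615.0, -9.0], [595.0, -117.0], [506.0, -99.0], [526.0, 9.0]] [560.58425053 -53.86274925] ((560.5214233398438, -54.16825866699219), (110.89424896240234, 90.46125793457031), 79.63568878173828)
[[623.0, 85.0], [617.0, 56.0], [548.0, 68.0], [554.0, 97.0]] [585.55833305  76.47173485] ((585.7163696289062, 76.61454772949219), (30.29648780822754, 70.31216430664062), 80.04955291748047)
rail yaw -10.357141502697242 dist 132.70562362288925
shift cm tool [ 52.87916949 -45.56001608   8.11118665] 14.65948444334146
```

Call:
{"op": "jog_arm", "data": {"steps": [[[52.9,-45.6,5],[0,0,25],1],[[52.9,-45.6,5],[0,0,25],1],[[52.9,-45.6,5],[0,0,25],1],[[52.9,-45.6,5],[0,0,25],1],[[52.9,-45.6,5],[0,0,25],1],[[52.9,-45.6,5],[0,0,25],1],[[52.9,-45.6,5],[0,0,25],1],[[52.9,-45.6,5],[0,0,25],1]]}}

```text
t: 0.87
tcp_pos: [353.6, -353.6, 207.5]
tool_rot: [3.141, -0.0, -0.181]
ft_force: [0.4, -0.4, 0.1]
finger_gap: -0.1
grasp_force: 0.0
```

Call:
{"op": "jog_arm", "data": {"steps": [[[15,-33.2,5],[0,0,0],1],[[15,-33.2,5],[0,0,0],1],[[15,-33.2,5],[0,0,0],1],[[15,-33.2,5],[0,0,0],1],[[15,-33.2,5],[0,0,0],1],[[15,-33.2,5],[0,0,0],1],[[15,-33.2,5],[0,0,0],1],[[15,-33.2,5],[0,0,0],1]]}}

```text
t: 1.53
tcp_pos: [541.4, -82.2, 162.1]
tool_rot: [3.141, -0.001, -0.181]
ft_force: [1.3, -0.8, -0.2]
finger_gap: -0.2
grasp_force: 0.0
```

Call:
{"op": "jog_arm", "data": {"steps": [[[0,0,0],[0,0,0],1],[[0,0,0],[0,0,0],1],[[0,0,0],[0,0,0],1]]}}

```text
t: 1.78
tcp_pos: [540.3, -84.4, 161.9]
tool_rot: [3.141, 0.001, -0.18]
ft_force: [-0.5, -1.0, 0.6]
finger_gap: -0.3
grasp_force: 0.0
```

Call:
{"op": "jog_arm", "data": {"steps": [[[1.4,-3.4,2],[0,0,0],1],[[1.4,-3.4,5],[0,0,0],1],[[1.4,-3.4,7.5],[0,0,0],1],[[1.4,-3.4,9.2],[0,0,0],1],[[1.4,-3.4,9.6],[0,0,0],1],[[1.4,-3.4,9.6],[0,0,0],1],[[1.4,-3.4,9.6],[0,0,0],1]]}}

```text
t: 2.37
tcp_pos: [560.9, -54.4, 67.2]
tool_rot: [3.141, -0.001, -0.183]
ft_force: [-0.3, -0.8, 0.8]
finger_gap: -0.2
grasp_force: 0.0
```

Run:
```python
from h import *
a=robot.capture("top")["img"][140:260,200:380];b=robot.capture("side")["img"][170:310,200:380]
f=lambda i:cv2.resize(i,(400,300),interpolation=cv2.INTER_CUBIC)
cv2.imwrite("pics/near.png",np.hstack([f(a),f(b)]))
```

```text
(no output)
```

View pics/near.png

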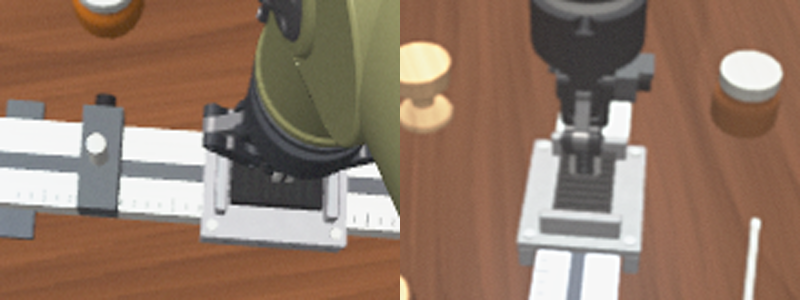

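The near views show the shut fingertips over the black key, between the ridges (tip at about (585,170) in the right half). Pressing now.

Call:
{"op": "jog_arm", "data": {"steps": [[[0,0,1.0],[0,0,0],1],[[0,0,1.4],[0,0,0],1],[[0,0,1.7],[0,0,0],1],[[0,0,1.9],[0,0,0],1],[[0,0,2.0],[0,0,0],1],[[0,0,2.0],[0,0,0],1],[[0,0,2.0],[0,0,0],1]]}}

```text
t: 3.05
tcp_pos: [560.8, -53.3, 47.1]
tool_rot: [3.141, -0.0, -0.181]
ft_force: [-2.4, -1.6, 8.1]
finger_gap: 0.1
grasp_force: 3.8
```

Call:
{"op": "jog_arm", "data": {"steps": [[[0,0,0.1],[0,0,0],1],[[0,0,0.1],[0,0,0],1],[[0,0,0.1],[0,0,0],1],[[0,0,0.1],[0,0,0],1]]}}

```text
t: 3.38
tcp_pos: [560.8, -53.3, 46.2]
tool_rot: [3.141, -0.0, -0.181]
ft_force: [-2.5, -0.5, 7.0]
finger_gap: 0.1
grasp_force: 3.9
```

Call:
{"op": "jog_arm", "data": {"steps": [[[0,-0.4,0],[0,0,0],1],[[0,-0.8,0],[0,0,0],1],[[0,-1.2,0],[0,0,0],1],[[0,-1.6,0],[0,0,0],1],[[0,-2.0,0],[0,0,0],1],[[0,-2.4,0],[0,0,0],1],[[0,-2.8,0],[0,0,0],1],[[0,-3.2,0],[0,0,0],1]]}}

```text
t: 4.05
tcp_pos: [566.9, -21.9, 46.3]
tool_rot: [3.14, -0.001, -0.181]
ft_force: [-2.6, -1.1, 7.5]
finger_gap: -0.1
grasp_force: 3.8
```

Call:
{"op": "jog_arm", "data": {"steps": [[[0,-0.4,0],[0,0,0],1],[[0,-0.8,0],[0,0,0],1],[[0,-1.2,0],[0,0,0],1],[[0,-1.6,0],[0,0,0],1],[[0,-2.0,0],[0,0,0],1],[[0,-2.4,0],[0,0,0],1],[[0,-2.6,0],[0,0,0],1],[[0,-2.6,0],[0,0,0],1]]}}

```text
t: 4.72
tcp_pos: [572.0, 4.7, 46.5]
tool_rot: [-3.142, -0.002, -0.18]
ft_force: [-2.3, 0.7, 7.4]
finger_gap: 0.2
grasp_force: 3.8
```

Run:
```python
from h import *
a=robot.capture("top")["img"][140:260,200:380];b=robot.capture("side")["img"][170:310,200:380]
f=lambda i:cv2.resize(i,(400,300),interpolation=cv2.INTER_CUBIC)
cv2.imwrite("pics/push.png",np.hstack([f(a),f(b)]))
```

```text
(no output)
```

View pics/push.png

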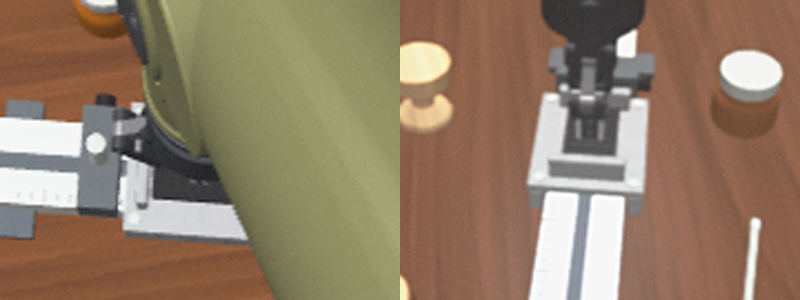

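The push views show the carriage has travelled with the fingertip: the plate edge is at x≈126 and the stop edge at x≈119, about 4–6 mm short. I'll creep the rest, watching the force and the knuckle near the pin.

Call:
{"op": "jog_arm", "data": {"steps": [[[0,-0.1,0.05],[0,0,0],1],[[0,-0.2,0.05],[0,0,0],1],[[0,-0.3,0.05],[0,0,0],1],[[0,-0.4,0.05],[0,0,0],1],[[0,-0.5,0.05],[0,0,0],1],[[0,-0.6,0.05],[0,0,0],1],[[0,-0.6,0.05],[0,0,0],1]]}}

```text
t: 5.4
tcp_pos: [572.9, 9.6, 46.0]
tool_rot: [3.141, -0.002, -0.18]
ft_force: [-1.0, -1.3, 7.8]
finger_gap: 0.1
grasp_force: 3.9
```

Call:
{"op": "jog_arm", "data": {"steps": [[[0,-0.1,0.05],[0,0,0],1],[[0,-0.2,0.05],[0,0,0],1],[[0,-0.3,0.05],[0,0,0],1],[[0,-0.4,0.05],[0,0,0],1],[[0,-0.4,0.05],[0,0,0],1],[[0,-0.4,0.05],[0,0,0],1]]}}

```text
t: 5.9
tcp_pos: [573.5, 11.4, 45.3]
tool_rot: [3.138, -0.002, -0.182]
ft_force: [-2.1, -4.7, 8.3]
finger_gap: -0.1
grasp_force: 4.0
```

Run:
```python
from h import *
a=robot.capture("top")["img"][170:245,220:320];b=robot.capture("side")["img"][180:285,230:370]
f=lambda i:cv2.resize(i,(400,300),interpolation=cv2.INTER_CUBIC)
cv2.imwrite("pics/push2.png",np.hstack([f(a),f(b)]))
```

```text
(no output)
```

View pics/push2.png

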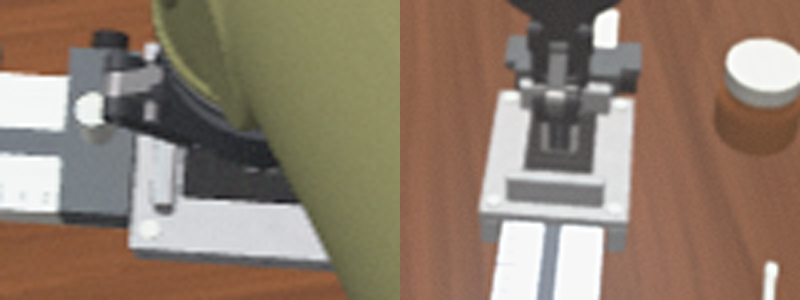

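Plate edge (x≈130) now appears flush with the stop edge, with no rail visible between. I'll check by how far the corner moved.

Run:
```python
from h import *
c=robot.capture("top")
a=world(c,290.3-.4,235-.4,40);b=world(c,220+130.5/4-.4,170+247/4-.4,40)
print(a,b,np.linalg.norm(a-b))
u=np.array([.18,.984]);s=np.array([585.6,76.5])
print("gap", (s-b[:2])@u-15)
i=c["img"];cv2.imwrite("pics/z.png",cv2.resize(i[190:240,235:270],(560,800)[:2] if 0 else (420,600),interpolation=cv2.INTER_NEAREST))
```

```text
[525.99361295   8.4282767   40.        ] [539.36220472  70.50281417  40.        ] 63.4977751402211
gap -0.7759659908096914
```

View pics/z.png

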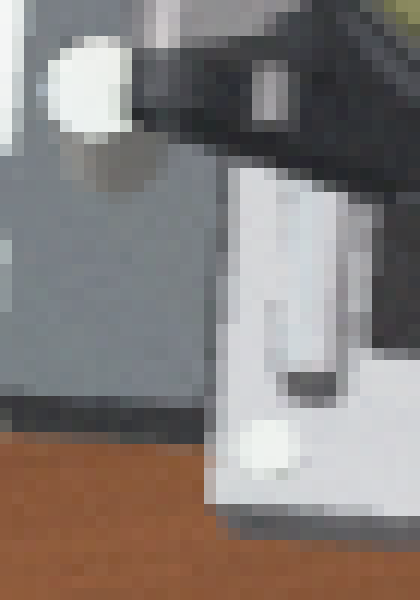

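Enlarged, the plate edge (x≈215) is tight against the stop block with no rail showing, so the carriage has met the stop. Lifting straight up.

Call:
{"op": "jog_arm", "data": {"steps": [[[0,0,-0.3],[0,0,0],1],[[0,0,-0.6],[0,0,0],1],[[0,0,-1.0],[0,0,0],1],[[0,0,-2.0],[0,0,0],1],[[0,0,-4.0],[0,0,0],1],[[0,0,-7.0],[0,0,0],1],[[0,0,-10.0],[0,0,0],1],[[0,0,-12.0],[0,0,0],1]]}}

```text
t: 6.72
tcp_pos: [573.5, 14.9, 167.2]
tool_rot: [-3.141, -0.002, -0.179]
ft_force: [0.4, 0.2, 0.5]
finger_gap: 0.2
grasp_force: 0.0
```

Call:
{"op": "jog_arm", "data": {"steps": [[[0,15,-5.0],[0,0,0],1],[[0,15,-5.0],[0,0,0],1],[[0,15,-5.0],[0,0,0],1],[[0,15,-5.0],[0,0,0],1],[[0,15,-5.0],[0,0,0],1],[[0,15,-5.0],[0,0,0],1],[[0,15,-5.0],[0,0,0],1]]}}

```text
t: 7.3
tcp_pos: [545.8, -132.4, 214.2]
tool_rot: [-3.141, 0.0, -0.18]
ft_force: [0.1, 0.2, -0.6]
finger_gap: 0.1
grasp_force: 0.0
```

Run:
```python
from h import *
a=robot.capture("top")["img"];b=robot.capture("side")["img"]
f=lambda i:cv2.resize(i,(400,300),interpolation=cv2.INTER_AREA)
g=lambda i:cv2.resize(i,(400,300),interpolation=cv2.INTER_CUBIC)
cv2.imwrite("pics/end.png",np.vstack([np.hstack([f(a),f(b)]),np.hstack([g(a[170:245,220:320]),g(b[180:285,230:370])])]))
```

```text
(no output)
```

View pics/end.png

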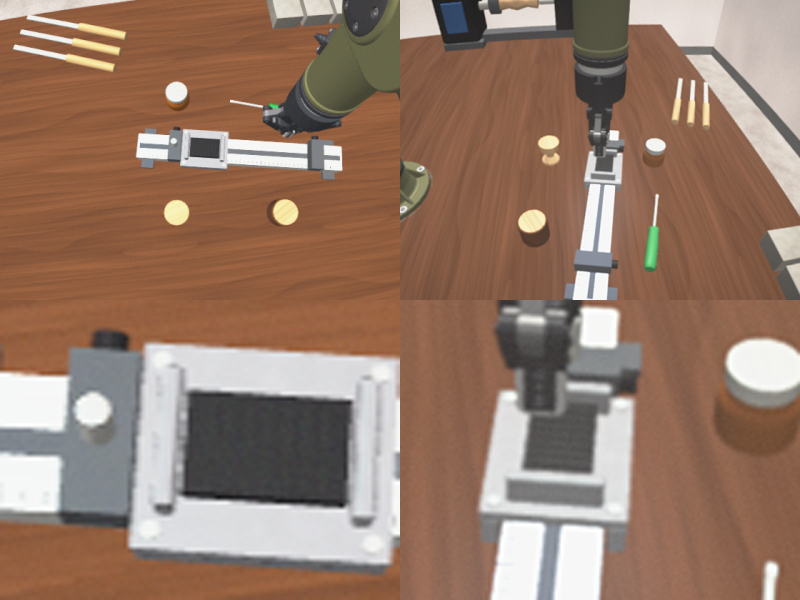

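The final views show the carriage flush with the pinned stop (edges meet at about (138,440) in the lower-left crop). The key is up, the arm is clear and the bystanders haven't moved.

```bash
python3 -c "
from station import robot
print(robot.sign_off())"
```

```text
the job is handed in; nothing more can be done
None
```

The carriage is locked against the marked stop with the key up, and the final views show the cup, offcut, jar and screwdriver where they stood; the job is handed in, with no verdict returned.

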